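# Change over the drying trays

## Robot

A 6-joint arm with a two-finger parallel gripper is mounted at the origin on a cart in front of the work surface, level with it; the furniture and walls round the work are solid. World frame = base frame: x ahead of the robot, y to its left, z up, the work surface at z = 0. Lengths are in m, angles in rad, forces in N, time in s.
With the tool pointing down it reaches from about 0.425 to 0.95 m from the base axis. Payload 3.5 kg.
Tool frame: the origin (TCP) lies at the very end of the fingers, on their centre line; the grasp point (between the pads) lies 19 mm behind it; z points along the fingers, y is the line along which they close (so a half turn about z gives the same grasp; the last joint's range is limited). The gripper opens to 85 mm and grips with 20 to 120 N. Pads are 22 mm wide; open, the fingers measure 114 mm over their backs; the gripper's body (76 mm by 85 mm) begins 54 mm behind the grasp point. The pads swing forward as they close: fully open they stand 13 mm farther back than shut.
Start: joints at [1.081, 0.286, 1.577, -0, 1.279, -0.15], TCP at [0.225, 0.636, 0.231] pointing down, gripper open.
Joint ranges: [-2.77, 2.77], [-0.9, 2.22], [0.21, 2.48], [-1.53, 4.67], [0.24, 2.81], [-2.84, 2.84]. Speed limits (rad/s): [2.79, 2.79, 3.14, 3.14, 3.14, 3.14].

## Interface

Orientations are given as [roll, pitch, yaw] about the fixed x, y, z axes, in that order (R = Rz(yaw) Ry(pitch) Rx(roll)).
In Python, from rig import * gives the robot as it stands. The module is installed in compiled form; this text tells all that it offers.
- The arm moves only by the tool drive_tool, never from a script. Its argument "deltas" is a list of rows, each an object of numbers: "gripper": the opening, from -1 (shut) to 1 (fully open); "dx", "dy", "dz": the shift along the tool's x, y, z each as a share of 250 mm, from -1 to 1; "yaw": the turn about the tool's z as a share of pi rad, from -1 to 1. In form: [{"gripper": .., "dx": .., "dy": .., "dz": .., "yaw": ..}, ...]. A call has 1 to 8 rows; each row shifts and turns the commanded pose from where the row before left it, along the tool's axes as they then stand; what a row does not reach is not made up. A row lasts 1/8 s, in which the tool goes at most 62.5 mm and 10.7 degrees, less where a joint would pass 70% of its speed; a pose out of reach is approached as far as the arm can. A call with a number of a shift or a turn outside -1 to 1 is refused whole. A call with a gripper value outside its range is refused whole. The fingers move at their own pace and stop on an object; "squeeze" is the grip in N (left out, the last holds). Time passes only in rows, so rows that do not move let the fingers close. It gives the time, the measured TCP pose, the force, the opening and the grip force at its end, in the units of the state.
- state(): the state, without advancing time (a new reading comes with each control period).
- get_image(name): name is "scene" or "top"; returns (picture, depth): 384x512x3 uint8, red, green, blue; 384x512 float32, m along the optical axis (not along the pixel's ray), 0 where there is no reading.
- camera_model(name): a dict with "fov_y" (degrees; the focal length in pixels is half the picture's height over the tangent of half this angle, whatever the lens; pixels are square), "cx", "cy" (the principal point, pixels), "k1" (the pictures are not rectified: a ray, as slopes to the right and down, at radius r is drawn at 1 + k1 r^2 times it, then the intrinsics apply), "position" and "attitude" of the camera in the world. Camera axes: x right, y up, looking along -z (the intrinsics and any distortion apply to the point x, -y, -z); pixel columns grow to the right and rows downward; lengths in m; the calibration is good to about 2 mm. A picture is of the moment at which its call begins. camera_model takes no time and is no camera call.
- job_done(): hands the job in; it is judged then, once.
Trained networks look in the newest picture that a camera, given by its name, has taken for a name from the list of things; names that differ only in an ending like _2 or _b are one class to them, and where a whole thing is asked for, a point or a joint stands for the part that bears it (a point fixed in the world has none). Each returns a list of dicts, best first, with "score" (0 to 1); they miss things now and then, are a little off and sometimes report something else, mostly with a low value. They report only what shows in the picture. A call takes as long as a camera call. They do not tell look-alikes from the thing itself.
- look_for(camera, label): "point" ([x, y, z] in m, in world coordinates, good to about 4 mm: the middle of the surface that is visible of it).
The state is a dict: "time": time; "joint_pos": joint angles; "qd": joint speeds; "tau": joint torques, N m; "eef_pos": TCP position; "tool_rot": TCP orientation; "wrist_force": force on the tool from outside, world axes, zero at the start; "wrist_torque": the same for the moment, N m; "grip_width": finger opening in m; "grip_force": force on a finger pad.
Only numpy, scipy, OpenCV 4.12 (cv2) and the standard library are available. Lean on these libraries where they do the work, as an engineer would, in place of code of your own. Each camera call takes 0.05 s, during which the arm holds its last target. There are 200 camera calls.

## Task

Three clay-drying trays run on slides side by side and only one may stand out at a time: push the tray that was left open fully home, then hook a fingertip behind the lip of the tray carrying the tall egg-shaped clay model and draw it out all the way to its stop. Leave the third tray shut. Only push and pull the trays by their lips: pinch nothing, do not touch or topple the clay pieces, and leave everything else where it is.

Things in the scene. Friction and masses are not known exactly. Their poses are not given: they have to be found in the camera images.
- plug_tray (a joint): how far the tray with the clay lump on it is drawn out, m: 0 shut against its back stop, 0.120 fully out at its front stop; it starts 50 to 90 mm out. It slides with about 2 N of friction plus 8 N per m/s, and stays where it is left; it cannot lift off its rails
- plug_lip (a point): lip of that tray: metal strip across the front, 110 mm wide (y), 6 thick (x), a 4 mm plywood facing on its front, 7 mm rolled top edge 41 above the tray floor. Origin: its middle, level with the floor, 20 mm above the table. -x is the way the tray draws out (to the robot, yaw within 0.12), z up. Behind it (+x) the floor is 190 x 111 inside 14 mm walls, bare for the first 50
- plug: irregular flat lump of clay, 46x67x37 mm, loose on its tray. Origin: centre of its underside, z up
- maquette_tray (a joint): how far the tray with the egg-shaped clay model on it is drawn out, m: 0 shut against its back stop, 0.120 fully out at its front stop; it starts shut. It slides with about 2 N of friction plus 8 N per m/s, and stays where it is left; it cannot lift off its rails
- maquette_lip (a point): lip of that tray: metal strip across the front, 110 mm wide (y), 6 thick (x), a 4 mm plywood facing on its front, 7 mm rolled top edge 41 above the tray floor. Origin: its middle, level with the floor, 20 mm above the table. -x is the way the tray draws out (to the robot, yaw within 0.12), z up. Behind it (+x) the floor is 190 x 111 inside 14 mm walls, bare for the first 50
- maquette: tall egg-shaped clay model, 58x63 mm across and 78 mm high, standing upright, loose on its tray. Origin: centre of its underside, z up
- ball_tray (a joint): how far the tray with the clay ball on it is drawn out, m: 0 shut against its back stop, 0.120 fully out at its front stop; it starts shut and is to stay shut. It slides with about 2 N of friction plus 8 N per m/s, and stays where it is left; it cannot lift off its rails
- ball_lip (a point): lip of that tray: metal strip across the front, 110 mm wide (y), 6 thick (x), a 4 mm plywood facing on its front, 7 mm rolled top edge 41 above the tray floor. Origin: its middle, level with the floor, 20 mm above the table. -x is the way the tray draws out (to the robot, yaw within 0.12), z up. Behind it (+x) the floor is 190 x 111 inside 14 mm walls, bare for the first 50
- ball: squat clay ball, 54x56 mm across, 42 mm high, loose on its tray. Origin: centre of its underside, z up
- pencil: bystander, loose: pencil lying flat in the gap between two slides, 112 mm long, 7 thick. Origin: centre of its underside
- tape_roll: bystander, loose: roll of tape lying flat, 103 mm across, 25 high, at the right. Origin: centre of its underside
- spatula: bystander, loose: steel spatula lying flat, 168 mm long, 10 high, at the front edge of the table. Origin: centre of its underside
- wood_tool: bystander, loose: wooden modelling tool lying flat, 130 mm long, 12 high, at the front edge of the table. Origin: centre of its underside
- crumb: bystander, loose: crumb of clay, 29x34x19 mm, at the front of the table. Origin: centre of its underside
Things that resemble listed ones, but are neither listed nor needed, are in the scene too. Leave any purple or red look-alike of the ball alone. What is shaped like the maquette but green is not meant.

How it is judged:
By the outcome, as a careful person would: the job done as asked, in the order asked, and still so for the second after the job is handed in, with the robot touching nothing.
It also fails if it takes over 43 s, if anything falls off the work surface, if the arm or the gripper's body presses on something with over 40 N, if the wrist force passes 120 N, or if a joint passes its speed limit or range.

## Working session

There is one attempt and no reset: what is moved stays moved. The work goes in short steps, Python scripts to look and compute and a tool call to move; the robot and the scene stay as the last step left them, time stands still between calls to the robot, and variables do not carry over. Pictures are saved under pics/ and viewed, at most 10 in all, crops included, and the job is handed in when it is done.

Besides the shell and the picture viewer there is one more tool, called after "Request:" as name(argument=value, ...), one argument or row to a line, values as JSON. drive_tool: Moves the arm, as the interface text tells. Its arguments: {"type":"object","properties":{"deltas":{"type":"array","items":{"type":"object","properties":{"gripper":{"type":"number"},"dx":{"type":"number","minimum":-1,"maximum":1},"dy":{"type":"number","minimum":-1,"maximum":1},"dz":{"type":"number","minimum":-1,"maximum":1},"yaw":{"type":"number","minimum":-1,"maximum":1}}}},"squeeze":{"type":"number"}},"required":["deltas"]}

```bash
mkdir -p pics; cat > h.py <<'E'
from rig import *
import numpy as np, cv2
from scipy.spatial.transform import Rotation as R
def cam(n):
    m=camera_model(n); f=192/np.tan(np.radians(m["fov_y"])/2)
    a=np.array(m["attitude"],float)
    Rm=a if a.shape==(3,3) else (R.from_euler('xyz',a).as_matrix() if a.size==3 else R.from_quat(a).as_matrix())
    return m,f,Rm
def cloud(n,depth):
    m,f,Rm=cam(n); K=np.array([[f,0,m["cx"]],[0,f,m["cy"]],[0,0,1.]])
    v,u=np.mgrid[:384,:512]; p=np.stack([u,v],-1).reshape(-1,1,2).astype(float)
    s=cv2.undistortPoints(p,K,np.array([m["k1"],0,0,0,0.])).reshape(384,512,2)
    c=np.stack([s[...,0]*depth,-s[...,1]*depth,-depth],-1)
    return c@Rm.T+np.array(m["position"])
E
python3 - <<'E'
from h import *
print(camera_model("top"),camera_model("scene")); print(state())
for n in("top","scene"):
    p,d=get_image(n); cv2.imwrite(f"pics/{n}0.png",p[...,::-1]); np.save(f"{n}0.npy",cloud(n,d))
    for l in ["plug_lip","maquette_lip","ball_lip","plug","maquette","ball","pencil"]:
        print(n,l,[(round(r["score"],2),np.round(r["point"],3).tolist()) for r in look_for(n,l)[:3]])
E
```

```text
{'fov_y': 47.21282905922642, 'cx': 250.72409881931634, 'cy': 187.61419249526722, 'k1': -0.018154632322769593, 'position': array([ 0.49604084, -0.03274696,  1.38297038]), 'attitude': array([ 0.05677951, -0.01512311, -1.56551617])} {'fov_y': 44.540906210590485, 'cx': 253.76227724741753, 'cy': 191.625188988209, 'k1': 0.06415783452356924, 'position': array([ 0.09688846, -0.66823921,  1.02149663]), 'attitude': array([ 0.68850893,  0.01085735, -0.64999806])}
{'time': 0.0, 'joint_pos': array([ 1.08096688e+00,  2.87190216e-01,  1.57818442e+00,  2.65328741e-05,
        1.27858057e+00, -1.49963606e-01]), 'qd': array([-0.0003397 ,  0.00113125, -0.00106435,  0.00175984, -0.00071993,
        0.00080265]), 'tau': array([ 6.96307179e-04, -4.05990243e+01, -2.92621851e+01, -1.64907219e-04,
        5.86780894e-03, -1.08936706e-05]), 'eef_pos': array([0.22464982, 0.63582557, 0.22992678]), 'tool_rot': array([-3.13926041e+00, -3.78075884e-04,  2.80171870e+00]), 'wrist_force': array([0.1034917 , 0.06471035, 0.11012134]), 'wrist_torque': array([0.03751564, 0.0174037 , 0.02508806]), 'grip_force': 0.0, 'grip
[... 183 characters left out ...]
76, [0.676, -0.216, 0.047])]
top maquette [(0.64, [0.745, -0.011, 0.082]), (0.56, [0.526, 0.117, 0.06]), (0.51, [0.499, 0.24, 0.061])]
top ball [(0.83, [0.753, 0.213, 0.055]), (0.76, [0.613, 0.334, 0.031]), (0.72, [0.579, 0.203, 0.031])]
top pencil []
scene plug_lip [(0.68, [0.628, -0.232, 0.027])]
scene maquette_lip [(0.63, [0.709, -0.022, 0.016]), (0.24, [0.572, -0.41, 0.026])]
scene ball_lip [(0.79, [0.734, 0.21, 0.022])]
scene plug [(0.52, [0.669, -0.235, 0.044])]
scene maquette [(0.98, [0.491, 0.234, 0.05]), (0.94, [0.515, 0.107, 0.058]), (0.83, [0.738, -0.021, 0.071])]
scene ball [(0.79, [0.749, 0.209, 0.05]), (0.75, [0.606, 0.323, 0.03]), (0.52, [0.576, 0.198, 0.028])]
scene pencil []
```

View images.

View pics/top0.png

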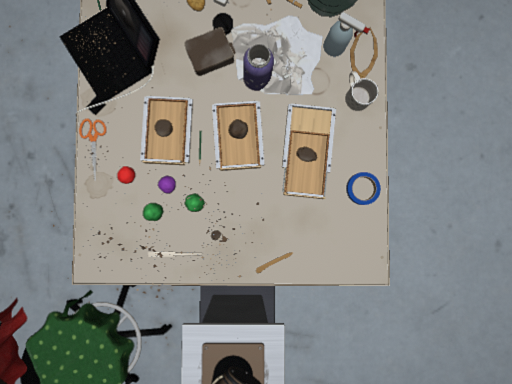

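View pics/scene0.png

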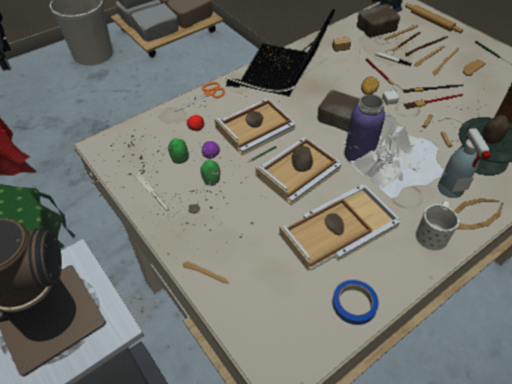

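```bash
python3 - <<'E'
from h import *
im=cv2.imread("pics/top0.png"); s=cv2.imread("pics/scene0.png")
a=cv2.resize(im[85:205,130:340],(790,451),interpolation=3); cv2.imwrite("pics/crop1.png",a)
b=cv2.resize(s[90:275,205:410],(664,599),interpolation=3); cv2.imwrite("pics/crop2.png",b)
for n in("top","scene"):
    c=np.load(n+"0.npy")
    for nm,y0,xr in(("plug",-.22,(.5,.62)),("maq",-.01,(.58,.69)),("ball",.21,(.58,.71))):
        m=(abs(c[...,1]-y0)<.09)&(c[...,0]>xr[0])&(c[...,0]<xr[1])&(c[...,2]>.045)&(c[...,2]<.075)
        v,u=np.nonzero(m)
        p=c[m]
        if len(p)<5: print(n,nm,len(p)); continue
        fit=np.polyfit(p[:,1],p[:,0],1)
        print(n,nm,len(p),"px",u.min(),u.max(),v.min(),v.max(),p.min(0).round(3),p.max(0).round(3),np.median(p,0).round(4),"slope",fit.round(3))
E
```

```text
top plug 140 px 284 324 191 198 [ 0.541 -0.275  0.045] [ 0.562 -0.153  0.067] [ 0.5528 -0.2143  0.0574] slope [0.096 0.572]
top maq 155 px 208 260 163 184 [ 0.582 -0.08   0.046] [0.646 0.077 0.065] [ 0.6364 -0.0106  0.0564] slope [-0.118  0.634]
top ball 148 px 142 184 159 176 [0.606 0.15  0.045] [0.657 0.278 0.064] [0.6508 0.2139 0.0569] slope [0.112 0.626]
scene plug 267 px 279 309 225 264 [ 0.54  -0.28   0.045] [ 0.564 -0.155  0.065] [ 0.5507 -0.2216  0.0554] slope [0.095 0.572]
scene maq 229 px 238 287 158 194 [ 0.581 -0.085  0.045] [0.647 0.074 0.064] [ 0.6363 -0.0181  0.0548] slope [-0.114  0.633]
scene ball 167 px 212 237 118 147 [0.592 0.153 0.045] [0.659 0.278 0.066] [0.6501 0.2102 0.0543] slope [0.049 0.639]
```

View pics/crop1.png

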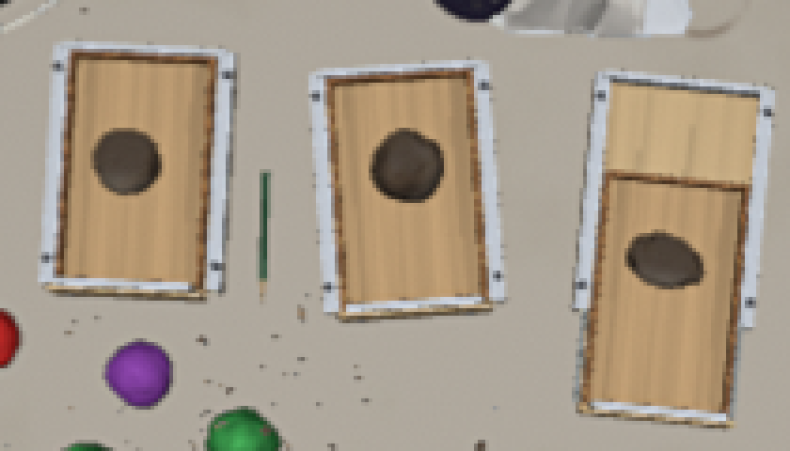

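View pics/crop2.png

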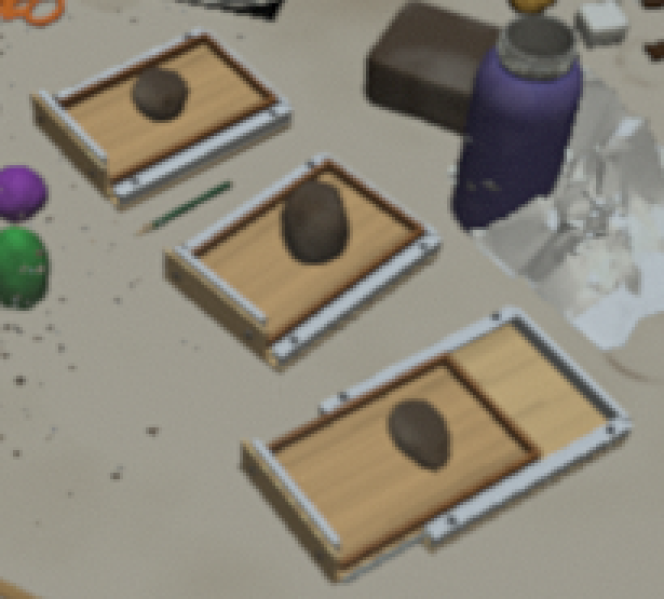

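```bash
python3 - <<'E'
from h import *
for n in("top","scene"):
    c=np.load(n+"0.npy").reshape(-1,3)
    for nm,x0,y0 in(("plug",.552,-.218),("maq",.636,-.014)):
        p=c[(abs(c[:,1]-y0)<.07)&(abs(c[:,0]-x0)<.025)&(c[:,2]>.052)&(c[:,2]<.07)]
        k=np.polyfit(p[:,1]-y0,p[:,0],1)
        r=p[:,0]-np.polyval(k,p[:,1]-y0)
        print(n,nm,len(p),"slope,x@y0",k.round(4),"res pct",np.percentile(r,[2,10,50,90,98]).round(4),"y",p[:,1].min().round(3),p[:,1].max().round(3),"z",np.percentile(p[:,2],[50,95]).round(4))
    # rails yaw: points with z .03-.045 around
c=np.load("top0.npy").reshape(-1,3)
for nm,obj in(("maq egg",(.745,-.011)),("plug",(.676,-.216)),):
    p=c[(np.hypot(c[:,0]-obj[0],c[:,1]-obj[1])<.055)&(c[:,2]>.045)]
    print(nm,p.min(0).round(3),p.max(0).round(3))
E
```

```text
top plug 119 slope,x@y0 [0.1069 0.5519] res pct [-0.0053 -0.0042  0.0001  0.004   0.0049] y -0.275 -0.153 z [0.0578 0.0639]
top maq 112 slope,x@y0 [-0.0764  0.6371] res pct [-0.0055 -0.0041 -0.0003  0.0039  0.0048] y -0.08 0.041 z [0.0581 0.0631]
scene plug 208 slope,x@y0 [0.0953 0.5516] res pct [-0.0049 -0.0038 -0.0002  0.004   0.0054] y -0.28 -0.155 z [0.0575 0.0621]
scene maq 150 slope,x@y0 [-0.0852  0.6365] res pct [-0.0066 -0.0043  0.0001  0.0042  0.0059] y -0.078 0.042 z [0.0573 0.062 ]
maq egg [ 0.724 -0.04   0.045] [0.777 0.018 0.1  ]
plug [ 0.658 -0.246  0.045] [ 0.698 -0.197  0.06 ]
```

Request:
drive_tool(
  deltas=[
    {"gripper": -1, "yaw": -0.038},
    {"gripper": -1, "yaw": -0.038},
    {"gripper": -1, "dx": -0.12, "dy": -0.14},
    {"gripper": -1, "dx": -0.12, "dy": -0.14},
    {"gripper": -1, "dx": -0.12, "dy": -0.14},
    {"gripper": -1, "dx": -0.12, "dy": -0.14},
    {"gripper": -1, "dx": -0.12, "dy": -0.14},
    {"gripper": -1, "dx": -0.12, "dy": -0.14},
  ],
)

```text
$.deltas[0]: bad value
```

Request:
drive_tool(
  deltas=[
    {"gripper": -1, "dx": 0, "dy": 0, "dz": 0, "yaw": -0.038},
    {"gripper": -1, "dx": 0, "dy": 0, "dz": 0, "yaw": -0.038},
    {"gripper": -1, "dx": -0.12, "dy": -0.14, "dz": 0, "yaw": 0},
    {"gripper": -1, "dx": -0.12, "dy": -0.14, "dz": 0, "yaw": 0},
    {"gripper": -1, "dx": -0.12, "dy": -0.14, "dz": 0, "yaw": 0},
    {"gripper": -1, "dx": -0.12, "dy": -0.14, "dz": 0, "yaw": 0},
    {"gripper": -1, "dx": -0.12, "dy": -0.14, "dz": 0, "yaw": 0},
    {"gripper": -1, "dx": -0.12, "dy": -0.14, "dz": 0, "yaw": 0},
  ],
)

```text
time: 1.8
eef_pos: [0.3836, 0.4081, 0.2316]
tool_rot: [3.141, 0.001, 3.041]
wrist_force: [-0.8, -0.2, -0.2]
grip_width: 0.0001
grip_force: 0.0
```

Request:
drive_tool(
  deltas=[
    {"gripper": -1, "dx": -0.06, "dy": -0.2, "dz": 0, "yaw": 0},
    {"gripper": -1, "dx": -0.06, "dy": -0.2, "dz": 0, "yaw": 0},
    {"gripper": -1, "dx": -0.06, "dy": -0.2, "dz": 0, "yaw": 0},
    {"gripper": -1, "dx": -0.06, "dy": -0.2, "dz": 0, "yaw": 0},
    {"gripper": -1, "dx": -0.06, "dy": -0.2, "dz": 0, "yaw": 0},
    {"gripper": -1, "dx": -0.06, "dy": -0.2, "dz": 0, "yaw": 0},
    {"gripper": -1, "dx": -0.06, "dy": -0.2, "dz": 0, "yaw": 0},
    {"gripper": -1, "dx": -0.06, "dy": -0.2, "dz": 0, "yaw": 0},
  ],
)

```text
time: 2.8
eef_pos: [0.462, -0.0025, 0.2318]
tool_rot: [-3.142, 0.001, 3.04]
wrist_force: [0.0, 0.6, 0.2]
grip_width: 0.0001
grip_force: 0.0
```

Request:
drive_tool(
  deltas=[
    {"gripper": -1, "dx": -0.05, "dy": -0.2, "dz": 0, "yaw": 0},
    {"gripper": -1, "dx": -0.06, "dy": -0.2, "dz": 0, "yaw": 0},
    {"gripper": -1, "dx": -0.06, "dy": -0.2, "dz": 0, "yaw": 0},
    {"gripper": -1, "dx": -0.06, "dy": -0.2, "dz": 0, "yaw": 0},
    {"gripper": -1, "dx": 0, "dy": 0, "dz": 0.2, "yaw": 0},
    {"gripper": -1, "dx": 0, "dy": 0, "dz": 0.2, "yaw": 0},
    {"gripper": -1, "dx": 0, "dy": 0, "dz": 0.2, "yaw": 0},
    {"gripper": -1, "dx": 0, "dy": 0, "dz": 0, "yaw": 0},
  ],
)

```text
time: 3.8
eef_pos: [0.4957, -0.2035, 0.077]
tool_rot: [3.137, -0.009, 3.04]
wrist_force: [0.5, -0.6, 0.5]
grip_width: -0.0
grip_force: 0.0
```

Request:
drive_tool(
  deltas=[
    {"gripper": -1, "dx": 0, "dy": -0.02, "dz": 0.08, "yaw": 0},
    {"gripper": -1, "dx": 0, "dy": 0, "dz": 0.076, "yaw": 0},
    {"gripper": -1, "dx": -0.06, "dy": 0, "dz": 0, "yaw": 0},
    {"gripper": -1, "dx": -0.06, "dy": 0, "dz": 0, "yaw": 0},
    {"gripper": -1, "dx": -0.02, "dy": 0, "dz": 0, "yaw": 0},
    {"gripper": -1, "dx": -0.02, "dy": 0, "dz": 0, "yaw": 0},
    {"gripper": -1, "dx": -0.02, "dy": 0, "dz": 0, "yaw": 0},
    {"gripper": -1, "dx": -0.02, "dy": 0, "dz": 0, "yaw": 0},
  ],
)

```text
time: 4.8
eef_pos: [0.548, -0.2154, 0.0423]
tool_rot: [3.141, -0.001, 3.04]
wrist_force: [-2.0, 0.4, 1.9]
grip_width: -0.0001
grip_force: 1.2
```

Request:
drive_tool(
  deltas=[
    {"gripper": -1, "dx": -0.025, "dy": 0, "dz": 0, "yaw": 0},
    {"gripper": -1, "dx": -0.03, "dy": 0, "dz": 0, "yaw": 0},
    {"gripper": -1, "dx": -0.03, "dy": 0, "dz": 0, "yaw": 0},
    {"gripper": -1, "dx": -0.02, "dy": 0, "dz": 0, "yaw": 0},
    {"gripper": -1, "dx": -0.015, "dy": 0, "dz": 0, "yaw": 0},
    {"gripper": -1, "dx": -0.01, "dy": 0, "dz": 0, "yaw": 0},
    {"gripper": -1, "dx": -0.01, "dy": 0, "dz": 0, "yaw": 0},
    {"gripper": -1, "dx": 0, "dy": 0, "dz": 0, "yaw": 0},
  ],
)

```text
time: 5.8
eef_pos: [0.5833, -0.2192, 0.0422]
tool_rot: [-3.141, 0.001, 3.041]
wrist_force: [-1.4, 0.6, 0.9]
grip_width: -0.0002
grip_force: 0.4
```

```bash
cat > look.py <<'E'
from h import *
import sys
n=sys.argv[1]
c0=np.load("top0.npy")
for cn in("scene","top"):
    p,d=get_image(cn); cv2.imwrite(f"pics/{cn}{n}.png",p[...,::-1]); c=cloud(cn,d).reshape(-1,3)
    print(cn,state()["time"],state()["eef_pos"].round(4))
    # lip top x at strips away from the finger, in tray frame
    for nm,o,psi in(("plug",(.552,-.2155),-.10),("maq",(.637,-.018),.081),("ball",(.651,.213),None)):
        if psi is None: psi=-.05
        a=np.array([np.cos(psi),np.sin(psi)]); b=np.array([-a[1],a[0]])
        q=(c[:,:2]-o); u=q@a; v=q@b
        m=(abs(v)>.028)&(abs(v)<.052)&(u>-.14)&(u<.10)&(c[:,2]>.052)&(c[:,2]<.068)
        print(nm,m.sum(),"lip shift along axis",np.percentile(u[m],[10,50,90]).round(4) if m.sum() else None)
for l in("plug","maquette","ball"): print(l,[(round(r["score"],2),np.round(r["point"],3).tolist()) for r in look_for("top",l)[:2]])
E
python3 look.py 1
```

```text
scene 5.85 [ 0.5833 -0.2193  0.0423]
plug 43 lip shift along axis [0.0438 0.0474 0.0511]
maq 8 lip shift along axis [-0.133  -0.0714 -0.0493]
ball 0 lip shift along axis None
top 5.9 [ 0.5832 -0.2193  0.0423]
plug 2 lip shift along axis [0.0514 0.0515 0.0515]
maq 56 lip shift along axis [-0.025  -0.0002  0.0035]
ball 66 lip shift along axis [-0.137  -0.0009  0.004 ]
plug [(0.55, [0.721, -0.223, 0.051]), (0.28, [0.72, -0.012, 0.02])]
maquette [(0.65, [0.526, 0.12, 0.059]), (0.63, [0.745, -0.01, 0.085])]
ball [(0.66, [0.609, 0.331, 0.034]), (0.55, [0.581, 0.205, 0.037])]
```

Request:
drive_tool(
  deltas=[
    {"gripper": -1, "dx": -0.012, "dy": 0, "dz": 0, "yaw": 0},
    {"gripper": -1, "dx": -0.012, "dy": 0, "dz": 0, "yaw": 0},
    {"gripper": -1, "dx": -0.01, "dy": 0, "dz": 0, "yaw": 0},
    {"gripper": -1, "dx": -0.008, "dy": 0, "dz": 0, "yaw": 0},
    {"gripper": -1, "dx": -0.008, "dy": 0, "dz": 0, "yaw": 0},
    {"gripper": -1, "dx": -0.006, "dy": 0, "dz": 0, "yaw": 0},
  ],
)

```text
time: 6.8
eef_pos: [0.5971, -0.2207, 0.0424]
tool_rot: [-3.141, 0.0, 3.041]
wrist_force: [-2.2, -1.7, 1.6]
grip_width: -0.0001
grip_force: 1.0
```

Request:
drive_tool(
  deltas=[
    {"gripper": -1, "dx": -0.006, "dy": 0, "dz": 0, "yaw": 0},
    {"gripper": -1, "dx": -0.006, "dy": 0, "dz": 0, "yaw": 0},
    {"gripper": -1, "dx": -0.006, "dy": 0, "dz": 0, "yaw": 0},
    {"gripper": -1, "dx": -0.006, "dy": 0, "dz": 0, "yaw": 0},
  ],
)

```text
time: 7.3
eef_pos: [0.603, -0.2211, 0.0423]
tool_rot: [-3.142, -0.0, 3.041]
wrist_force: [-1.8, -1.4, 0.0]
grip_width: 0.0
grip_force: 1.0
```

Request:
drive_tool(
  deltas=[
    {"gripper": -1, "dx": -0.006, "dy": 0, "dz": 0, "yaw": 0},
    {"gripper": -1, "dx": -0.006, "dy": 0, "dz": 0, "yaw": 0},
    {"gripper": -1, "dx": -0.006, "dy": 0, "dz": 0, "yaw": 0},
    {"gripper": -1, "dx": -0.006, "dy": 0, "dz": 0, "yaw": 0},
  ],
)

```text
time: 7.8
eef_pos: [0.609, -0.2217, 0.0423]
tool_rot: [3.142, -0.0, 3.041]
wrist_force: [-3.1, -1.7, 0.6]
grip_width: -0.0004
grip_force: 1.0
```

Request:
drive_tool(
  deltas=[
    {"gripper": -1, "dx": -0.006, "dy": 0, "dz": 0, "yaw": 0},
    {"gripper": -1, "dx": -0.006, "dy": 0, "dz": 0, "yaw": 0},
    {"gripper": -1, "dx": -0.006, "dy": 0, "dz": 0, "yaw": 0},
  ],
)

```text
time: 8.18
eef_pos: [0.6127, -0.222, 0.0423]
tool_rot: [3.141, -0.002, 3.041]
wrist_force: [-6.4, -0.7, 4.4]
grip_width: 0.0
grip_force: 3.4
```

```bash
python3 - <<'E'
from h import *
print(state()["wrist_force"],state()["eef_pos"])
E
```

```text
[-6.41605673 -0.70933011  4.44259305] [ 0.61268667 -0.22204535  0.04229963]
```

Request:
drive_tool(
  deltas=[
    {"gripper": -1, "dx": -0.006, "dy": 0, "dz": 0, "yaw": 0},
    {"gripper": -1, "dx": -0.006, "dy": 0, "dz": 0, "yaw": 0},
  ],
)

```text
time: 8.43
eef_pos: [0.6127, -0.222, 0.0423]
tool_rot: [3.14, -0.011, 3.042]
wrist_force: [-15.7, -0.7, 11.2]
grip_width: -0.0
grip_force: 7.9
```

Request:
drive_tool(
  deltas=[
    {"gripper": -1, "dx": 0.06, "dy": 0, "dz": 0, "yaw": 0},
    {"gripper": -1, "dx": 0.06, "dy": 0, "dz": 0, "yaw": 0},
    {"gripper": -1, "dx": 0, "dy": 0, "dz": -0.16, "yaw": 0},
    {"gripper": -1, "dx": 0, "dy": 0, "dz": -0.16, "yaw": 0},
    {"gripper": -1, "dx": 0, "dy": 0, "dz": -0.16, "yaw": -0.029},
    {"gripper": -1, "dx": 0, "dy": 0, "dz": 0, "yaw": -0.029},
    {"gripper": -1, "dx": 0, "dy": 0, "dz": 0, "yaw": 0},
  ],
)

```text
time: 9.3
eef_pos: [0.5872, -0.2192, 0.163]
tool_rot: [-3.141, 0.002, -3.061]
wrist_force: [0.3, 0.2, -0.6]
grip_width: 0.0001
grip_force: 0.0
```

```bash
python3 look.py 2
```

```text
scene 9.35 [ 0.5867 -0.2189  0.162 ]
plug 76 lip shift along axis [0.0735 0.0771 0.0807]
maq 70 lip shift along axis [-0.0107 -0.0007  0.0033]
ball 21 lip shift along axis [-1.304e-01 -1.000e-04  3.400e-03]
top 9.4 [ 0.5863 -0.2189  0.1615]
plug 25 lip shift along axis [0.0734 0.0772 0.0812]
maq 59 lip shift along axis [-0.0136 -0.0005  0.0036]
ball 68 lip shift along axis [-0.1358 -0.0003  0.0046]
plug [(0.6, [0.754, -0.222, 0.047]), (0.58, [0.704, 0.109, 0.004])]
maquette [(0.76, [0.528, 0.12, 0.061]), (0.72, [0.747, -0.01, 0.084])]
ball [(0.8, [0.753, 0.212, 0.056]), (0.72, [0.585, 0.204, 0.032])]
```

Request:
drive_tool(
  deltas=[
    {"gripper": -1, "dx": -0.06, "dy": 0.157, "dz": 0, "yaw": 0},
    {"gripper": -1, "dx": -0.075, "dy": 0.157, "dz": 0, "yaw": 0},
    {"gripper": -1, "dx": -0.075, "dy": 0.157, "dz": 0, "yaw": 0},
    {"gripper": -1, "dx": -0.075, "dy": 0.157, "dz": 0, "yaw": 0},
    {"gripper": -1, "dx": -0.075, "dy": 0.157, "dz": 0, "yaw": 0},
    {"gripper": -1, "dx": 0, "dy": 0, "dz": 0, "yaw": 0},
    {"gripper": -1, "dx": 0, "dy": 0, "dz": 0, "yaw": 0},
  ],
)

```text
time: 10.42
eef_pos: [0.6599, -0.0168, 0.1617]
tool_rot: [-3.141, -0.001, -3.06]
wrist_force: [-0.4, -0.4, -0.2]
grip_width: 0.0001
grip_force: 0.0
```

```bash
python3 - <<'E'
from h import *
print(state()["eef_pos"])
p,d=get_image("scene"); cv2.imwrite("pics/scene3.png",cv2.resize(p[90:275,205:410,::-1],(664,599),interpolation=3))
E
```

```text
[ 0.65993524 -0.0167968   0.16170894]
```

View pics/scene3.png

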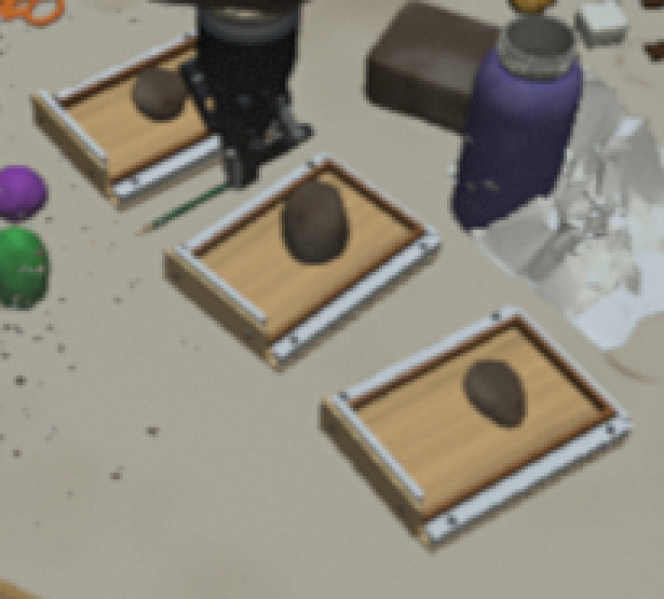

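Request:
drive_tool(
  deltas=[
    {"gripper": -1, "dx": -0.012, "dy": 0, "dz": 0.12, "yaw": 0},
    {"gripper": -1, "dx": 0, "dy": 0, "dz": 0.12, "yaw": 0},
    {"gripper": -1, "dx": 0, "dy": 0, "dz": 0.12, "yaw": 0},
    {"gripper": -1, "dx": 0, "dy": 0, "dz": 0.08, "yaw": 0},
    {"gripper": -1, "dx": 0, "dy": 0, "dz": 0.04, "yaw": 0},
    {"gripper": -1, "dx": 0, "dy": 0, "dz": 0, "yaw": 0},
  ],
)

```text
time: 11.22
eef_pos: [0.6631, -0.0167, 0.042]
tool_rot: [3.141, -0.001, -3.061]
wrist_force: [-0.9, 0.1, 0.6]
grip_width: -0.0
grip_force: 0.0
```

Request:
drive_tool(
  deltas=[
    {"gripper": -1, "dx": 0.01, "dy": 0, "dz": 0, "yaw": 0},
    {"gripper": -1, "dx": 0.01, "dy": 0, "dz": 0, "yaw": 0},
    {"gripper": -1, "dx": 0.008, "dy": 0, "dz": 0, "yaw": 0},
    {"gripper": -1, "dx": 0.008, "dy": 0, "dz": 0, "yaw": 0},
    {"gripper": -1, "dx": 0.008, "dy": 0, "dz": 0, "yaw": 0},
    {"gripper": -1, "dx": 0.012, "dy": 0, "dz": 0, "yaw": 0},
    {"gripper": -1, "dx": 0.014, "dy": 0, "dz": 0, "yaw": 0},
    {"gripper": -1, "dx": 0.016, "dy": 0, "dz": 0, "yaw": 0},
  ],
)

```text
time: 12.22
eef_pos: [0.6419, -0.0179, 0.0426]
tool_rot: [3.142, 0.001, -3.06]
wrist_force: [2.1, 0.6, 0.4]
grip_width: -0.0002
grip_force: 1.1
```

Request:
drive_tool(
  deltas=[
    {"gripper": -1, "dx": 0.016, "dy": 0, "dz": 0, "yaw": 0},
    {"gripper": -1, "dx": 0.018, "dy": 0, "dz": 0, "yaw": 0},
    {"gripper": -1, "dx": 0.018, "dy": 0, "dz": 0, "yaw": 0},
    {"gripper": -1, "dx": 0.018, "dy": 0, "dz": 0, "yaw": 0},
    {"gripper": -1, "dx": 0.018, "dy": 0, "dz": 0, "yaw": 0},
    {"gripper": -1, "dx": 0.016, "dy": 0, "dz": 0, "yaw": 0},
    {"gripper": -1, "dx": 0.014, "dy": 0, "dz": 0, "yaw": 0},
    {"gripper": -1, "dx": 0.012, "dy": 0, "dz": 0, "yaw": 0},
  ],
)

```text
time: 13.22
eef_pos: [0.6092, -0.0207, 0.0423]
tool_rot: [-3.142, -0.0, -3.06]
wrist_force: [2.3, 1.0, 1.6]
grip_width: 0.0002
grip_force: 1.1
```

```bash
python3 look.py 4
```

```text
scene 13.275 [ 0.6088 -0.0208  0.0422]
plug 85 lip shift along axis [0.0724 0.0767 0.0808]
maq 97 lip shift along axis [-0.0485 -0.0434  0.0718]
ball 30 lip shift along axis [-0.1289 -0.0009  0.0035]
top 13.325 [ 0.6088 -0.0208  0.0421]
plug 51 lip shift along axis [0.0729 0.0768 0.0811]
maq 14 lip shift along axis [-0.0449  0.0599  0.0774]
ball 68 lip shift along axis [-0.1367 -0.001   0.0044]
plug [(0.59, [0.754, -0.226, 0.047])]
maquette [(0.66, [0.499, 0.241, 0.06]), (0.55, [0.746, -0.021, 0.018])]
ball [(0.72, [0.584, 0.204, 0.03]), (0.6, [0.75, 0.212, 0.052])]
```

Request:
drive_tool(
  deltas=[
    {"gripper": -1, "dx": 0.012, "dy": 0, "dz": 0, "yaw": 0},
    {"gripper": -1, "dx": 0.016, "dy": 0, "dz": 0, "yaw": 0},
    {"gripper": -1, "dx": 0.018, "dy": 0, "dz": 0, "yaw": 0},
    {"gripper": -1, "dx": 0.018, "dy": 0, "dz": 0, "yaw": 0},
    {"gripper": -1, "dx": 0.018, "dy": 0, "dz": 0, "yaw": 0},
    {"gripper": -1, "dx": 0.018, "dy": 0, "dz": 0, "yaw": 0},
    {"gripper": -1, "dx": 0.018, "dy": 0, "dz": 0, "yaw": 0},
    {"gripper": -1, "dx": 0.018, "dy": 0, "dz": 0, "yaw": 0},
  ],
)

```text
time: 14.48
eef_pos: [0.5752, -0.0234, 0.0423]
tool_rot: [3.141, -0.0, -3.06]
wrist_force: [2.0, 0.3, -1.0]
grip_width: 0.0002
grip_force: 1.1
```

Request:
drive_tool(
  deltas=[
    {"gripper": -1, "dx": 0.018, "dy": 0, "dz": 0, "yaw": 0},
    {"gripper": -1, "dx": 0.018, "dy": 0, "dz": 0, "yaw": 0},
    {"gripper": -1, "dx": 0.018, "dy": 0, "dz": 0, "yaw": 0},
    {"gripper": -1, "dx": 0.016, "dy": 0, "dz": 0, "yaw": 0},
    {"gripper": -1, "dx": 0.014, "dy": 0, "dz": 0, "yaw": 0},
    {"gripper": -1, "dx": 0.012, "dy": 0, "dz": 0, "yaw": 0},
    {"gripper": -1, "dx": 0.01, "dy": 0, "dz": 0, "yaw": 0},
    {"gripper": -1, "dx": 0.008, "dy": 0, "dz": 0, "yaw": 0},
  ],
)

```text
time: 15.48
eef_pos: [0.547, -0.0257, 0.0424]
tool_rot: [3.141, 0.0, -3.06]
wrist_force: [1.9, 2.3, 0.2]
grip_width: -0.0002
grip_force: 1.1
```

Remaining roughly 15 mm.

Request:
drive_tool(
  deltas=[
    {"gripper": -1, "dx": 0.008, "dy": 0, "dz": 0, "yaw": 0},
    {"gripper": -1, "dx": 0.008, "dy": 0, "dz": 0, "yaw": 0},
    {"gripper": -1, "dx": 0.008, "dy": 0, "dz": 0, "yaw": 0},
    {"gripper": -1, "dx": 0.008, "dy": 0, "dz": 0, "yaw": 0},
    {"gripper": -1, "dx": 0.006, "dy": 0, "dz": 0, "yaw": 0},
    {"gripper": -1, "dx": 0.006, "dy": 0, "dz": 0, "yaw": 0},
  ],
)

```text
time: 16.23
eef_pos: [0.5361, -0.0267, 0.0424]
tool_rot: [-3.142, 0.0, -3.06]
wrist_force: [2.0, 1.4, -0.6]
grip_width: -0.0002
grip_force: 1.0
```

Request:
drive_tool(
  deltas=[
    {"gripper": -1, "dx": 0.006, "dy": 0, "dz": 0, "yaw": 0},
    {"gripper": -1, "dx": 0.006, "dy": 0, "dz": 0, "yaw": 0},
    {"gripper": -1, "dx": 0.006, "dy": 0, "dz": 0, "yaw": 0},
  ],
)

```text
time: 16.6
eef_pos: [0.534, -0.0268, 0.0427]
tool_rot: [-3.141, 0.007, -3.062]
wrist_force: [10.3, 5.0, -7.4]
grip_width: 0.0003
grip_force: 5.4
```

Request:
drive_tool(
  deltas=[
    {"gripper": -1, "dx": 0.006, "dy": 0, "dz": 0, "yaw": 0},
    {"gripper": -1, "dx": 0.004, "dy": 0, "dz": 0, "yaw": 0},
  ],
)

```text
time: 16.85
eef_pos: [0.5339, -0.0269, 0.0429]
tool_rot: [-3.141, 0.014, -3.063]
wrist_force: [17.4, 5.1, -12.3]
grip_width: -0.0004
grip_force: 8.6
```

Request:
drive_tool(
  deltas=[
    {"gripper": -1, "dx": -0.02, "dy": 0, "dz": 0, "yaw": 0},
    {"gripper": -1, "dx": -0.03, "dy": 0, "dz": 0, "yaw": 0},
    {"gripper": -1, "dx": 0, "dy": 0, "dz": 0, "yaw": 0},
    {"gripper": -1, "dx": 0, "dy": 0, "dz": -0.1, "yaw": 0},
    {"gripper": -1, "dx": 0, "dy": 0, "dz": -0.16, "yaw": 0},
    {"gripper": -1, "dx": 0, "dy": 0, "dz": -0.2, "yaw": 0},
    {"gripper": -1, "dx": 0, "dy": 0, "dz": -0.2, "yaw": 0},
    {"gripper": -1, "dx": 0, "dy": 0, "dz": 0, "yaw": 0},
  ],
)

```text
time: 17.85
eef_pos: [0.5441, -0.027, 0.213]
tool_rot: [-3.138, 0.009, -3.06]
wrist_force: [-0.2, 0.2, -0.1]
grip_width: 0.0004
grip_force: 0.0
```

Request:
drive_tool(
  deltas=[
    {"gripper": -1, "dx": 0, "dy": 0.2, "dz": 0, "yaw": 0},
    {"gripper": -1, "dx": 0, "dy": 0.2, "dz": 0, "yaw": 0},
    {"gripper": -1, "dx": 0, "dy": 0.2, "dz": 0, "yaw": 0},
    {"gripper": -1, "dx": 0, "dy": 0.2, "dz": 0, "yaw": 0},
    {"gripper": -1, "dx": 0, "dy": 0, "dz": 0, "yaw": 0},
    {"gripper": -1, "dx": 0, "dy": 0, "dz": 0, "yaw": 0},
  ],
)

```text
time: 18.6
eef_pos: [0.5247, 0.1727, 0.2061]
tool_rot: [-3.141, -0.002, -3.06]
wrist_force: [0.5, -0.2, -0.2]
grip_width: -0.0001
grip_force: 0.0
```

```bash
python3 look.py 5
```

```text
scene 18.65 [0.525  0.1722 0.2064]
plug 75 lip shift along axis [0.0729 0.0771 0.0807]
maq 100 lip shift along axis [-0.1225 -0.1167  0.0002]
ball 52 lip shift along axis [-0.0065  0.0002  0.0047]
top 18.7 [0.5253 0.172  0.2067]
plug 49 lip shift along axis [0.0725 0.0769 0.0811]
maq 62 lip shift along axis [-0.1238 -0.1187 -0.0558]
ball 49 lip shift along axis [-0.0041  0.0011  0.0044]
plug [(0.64, [0.753, -0.225, 0.048])]
maquette [(0.59, [0.524, 0.117, 0.063]), (0.53, [0.48, 0.244, 0.052])]
ball [(0.84, [0.752, 0.214, 0.055]), (0.76, [0.614, 0.332, 0.029])]
```

View pics/scene5.png

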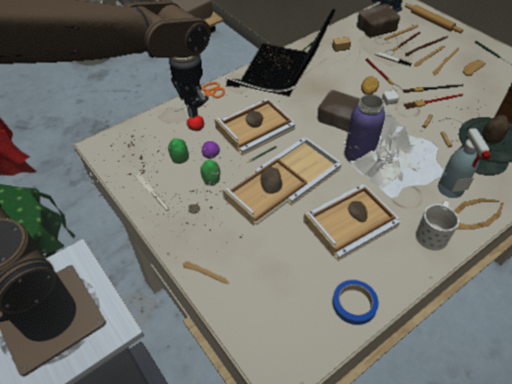

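The final view shows the egg still upright at (270,180) on its fully drawn tray. The plug tray is shut at (352,220), the ball tray is shut at (255,125), and the bystanders haven't moved. The gripper is clear of everything.

```bash
python3 -c "
from rig import *
print(job_done())"
```

```text
the job is handed in; nothing more can be done
None
```

The job is handed in at about 19 s: the lump's tray was pushed home to its stop, then the egg model's tray was drawn about 119 mm out to its stop with the egg still upright, and the ball's tray stayed shut.

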